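Load a high-voltage test station and close its guard

TASK

Lift the clear hinged guard of the high-voltage test station up to its stop, set the finned module down flat in the cradle between the four white corner locators with its two insulator bushings towards the guard's hinge, and then lower the guard until it is fully shut. Put the module down rather than dropping it, do not slam the guard, and leave the filter block, the power sensor and the spanner where they lie.

Things in the scene. Friction and masses are not known exactly. Their poses are not given: they have to be found in the camera images.
- station: High-voltage test station, fixed to the trolley top: grey sheet-metal base 240 (x) x 260 (y) x 60 mm high, with a black bed 150 x 100 x 6 mm on its deck. Origin at the centre of its underside, on the trolley top; x points from its front panel (meter, lamps, terminals) to the guard's hinge at the rear, z up. Its yaw varies by up to 0.2 rad.
- guard (a joint): Guard angle, rad: 0 shut (down on the deck), growing as its front edge rises; stop at 0.96, where it still leans over the cradle, so the module must come in from the front with the tool tilted. Stiff friction hinge (1 N m; guard 0.6 kg): it stays where it is left; 4 to 8 N at the handle moves it. Starts 0 to 0.2 ajar.
- guard_hinge (a point): Middle of the hinge line (along the station's y), 105 mm behind the station's centre, 60 mm above the trolley. The guard is a hood of 4 mm clear panels in an aluminium frame, open below; shut, it reaches 200 mm forward from the hinge, is 220 mm wide and 75 mm high. The point's x and z axes turn with the guard (x level, z up when shut).
- guard_handle (a point): Middle of the guard's bow handle: round dark steel bar 12 mm thick, 110 mm long along the station's y, 40 mm (bar centre) out from the guard's front panel. Shut, it lies 240 mm in front of the hinge line and 40 mm above it, 100 mm above the trolley; it swings with the guard. It can be pinched fore and aft (34 mm free behind it) or pushed from below or above.
- nest (a point): Centre of the cradle floor (top of the black bed), 66 mm above the trolley, 100 mm in front of the hinge line; axes as the station's. Four white L-shaped corner locators, 12 mm high, bound a place 126 mm long (x) by 56 mm wide (y). Along the long sides they reach only 18 mm in from each end: the middle 90 mm is free for fingers.
- module: Aluminium module to be tested, about 0.38 kg: body 118 (x) x 50 (y) x 28 mm high, cooling fins on the -x part to 40 mm high, two ribbed white bushings side by side on the +x end to 58 mm high. Origin at the centre of its underside, x towards the bushings, z up. Starts flat on the trolley, left or right of the station, bushings away from the robot within 0.5 rad.
- bushings (a point): Point midway between the feet of the module's two bushings: 40 mm from the module's centre along its +x, 28 mm above its underside.
- filter: Bystander: squarish aluminium filter block 90 x 80 x 34 mm with six brass tuning screws on top and two steel connectors on one side, lying flat on the other side of the station from the module. Origin at the centre of its underside.
- sensor: Bystander: grey power sensor box 136 x 54 x 44 mm with black ends and a connector, lying on the trolley beside the far part of the station, on the left. Origin at the centre of its underside.
- spanner: Bystander: steel spanner 170 mm long lying flat on the trolley beside the far part of the station, on the right. Origin under its middle.
Things that resemble listed ones, but are neither listed nor needed, are in the scene too. Leave any blue or red look-alike of the module alone.

How it is judged:
On the way, in this order (a step that is already met when the one before it is completed fails the run):
1. the guard is up at its stop (above 0.85 rad) with the module not yet in the cradle (value of joint guard above 0.85 rad and horizontal distance between module and nest above 0.1 m), for 0.2 s.
2. with the guard still up, the module lies flat in the cradle, bushings towards the hinge, released (x of module in the frame of nest between -0.008 and 0.008 m and y of module in the frame of nest between -0.006 and 0.006 m and z of module in the frame of nest between -0.003 and 0.003 m and angle between module's own z axis and vertical below 0.06 rad and x of bushings in the frame of nest above 0.02 m and contact force between module and the fingers below 0.05 N and value of joint guard above 0.75 rad and linear speed of module below 0.02 m/s), for 0.2 s.
At the end, for the whole second after the job is handed in: The guard is shut (joint below 0.03 rad) over the module, which lies at rest and released on the cradle floor between the locators (centre within 8 mm lengthwise, 6 mm sideways and 3 mm in height of the cradle centre, tilted less than 0.06 rad), with its bushings towards the hinge (x of module in the frame of nest between -0.008 and 0.008 m and y of module in the frame of nest between -0.006 and 0.006 m and z of module in the frame of nest between -0.003 and 0.003 m and angle between module's own z axis and vertical below 0.06 rad and x of bushings in the frame of nest above 0.02 m and contact force between module and the fingers below 0.05 N and value of joint guard below 0.03 rad and linear speed of module below 0.01 m/s); the robot touches nothing.
It fails at once if the module is dropped or thrown into the cradle (faster than 0.5 m/s within 80 mm of its place) (distance between module and nest below 0.08 m and linear speed of module above 0.5 m/s).
It fails at once if the guard is slammed (closing faster than 1.5 rad/s over the last 0.15 rad) (value of joint guard below 0.15 rad and velocity of joint guard below -1.5 rad/s).
It fails at once if the filter block is moved more than 20 mm (distance of filter from where it was at the start of the episode above 0.02 m).
It fails at once if the power sensor is moved more than 20 mm (distance of sensor from where it was at the start of the episode above 0.02 m).
It fails at once if the spanner is moved more than 20 mm (distance of spanner from where it was at the start of the episode above 0.02 m).
It also fails if it takes over 72 s, if anything falls off the work surface, if the arm or the gripper's body presses on something with over 40 N, if the wrist force passes 120 N, or if a joint passes its speed limit or range.

ROBOT

A 6-joint arm with a two-finger parallel gripper is mounted at the origin on the work surface. World frame = base frame: x ahead of the robot, y to its left, z up, the work surface at z = 0. Lengths are in m, angles in rad, forces in N, time in s.
With the tool pointing down it reaches from about 0.35 to 0.775 m from the base axis. Payload 7.3 kg.
Tool frame: the origin (TCP) lies at the very end of the fingers, on their centre line; the grasp point (between the pads) lies 19 mm behind it; z points along the fingers, y is the line along which they close (so a half turn about z gives the same grasp; the last joint's range is limited). The gripper opens to 92 mm and grips with 3 to 60 N. Pads are 19 mm wide; open, the fingers measure 130 mm over their backs; the gripper's body (75 mm by 190 mm) begins 47 mm behind the grasp point.
Start: joints at [-1.35, 0.342, 1.524, -0, 1.275, -0.146], TCP at [0.188, -0.49, 0.227] pointing down, gripper open.
Joint ranges: [-2.53, 2.53], [-0.77, 2.02], [0.04, 2.7], [-1, 4.14], [0.28, 2.66], [-3.11, 3.11]. Speed limits (rad/s): [2.57, 2.57, 3.14, 3.14, 3.14, 3.14].

INTERFACE

Orientations are given as [roll, pitch, yaw] about the fixed x, y, z axes, in that order (R = Rz(yaw) Ry(pitch) Rx(roll)).
In Python, from cell import observe, read_camera, get_calibration, hand_in, search_frame gives the robot as it stands.
- The arm moves only by the tool step_arm, never from a script. Its argument "commands" is a list of rows, each an object with "translation": the shift along the tool's x, y, z in mm, a list of three; "roll": the turn about the tool's z in rad. In form: [{"translation": [x, y, z], "roll": roll}, ...]. A call has 1 to 20 rows; each row shifts and turns the commanded pose from where the row before left it, along the tool's axes as they then stand; what a row does not reach is not made up. A row lasts 1/12 s, in which the tool goes at most 41.7 mm and 7.16 degrees, less where a joint would pass 70% of its speed; a pose out of reach is approached as far as the arm can. A call is refused whole if a number of a shift passes 41.7 or a number of a turn 0.125, either way. A call with a gripper value outside its range is refused whole. "fingers" is the opening, from 0 (shut) to 1 (fully open), set as the call begins (left out, the last holds). The fingers move at their own pace and stop on an object; "grip_force" is the grip in N (left out, the last holds). Time passes only in rows, so rows that do not move let the fingers close. It gives the time, the measured TCP pose, the force, the opening and the grip force at its end, in the units of the state.
- observe(): the state, without advancing time (a new reading comes with each control period).
- read_camera(name): name is "scene" or "side" or "wrist"; returns the picture (384x512x3 uint8, red, green, blue); there is no depth.
- get_calibration(name): a dict with "camera_matrix" (3x3 intrinsics, pixels), "world_from_camera" (4x4, takes a point from camera to world coordinates). Camera axes: x right, y up, looking along -z (the intrinsics and any distortion apply to the point x, -y, -z); pixel columns grow to the right and rows downward; lengths in m; the calibration is good to about 2 mm. A picture is of the moment at which its call begins: read the wrist's pose just before it. get_calibration takes no time and is no camera call; for the wrist camera it gives the pose at the moment of the call.
- hand_in(): hands the job in; it is judged then, once.
Trained networks look in the newest picture that a camera, given by its name, has taken for a name from the list of things; names that differ only in an ending like _2 or _b are one class to them, and where a whole thing is asked for, a point or a joint stands for the part that bears it (a point fixed in the world has none). Each returns a list of dicts, best first, with "confidence" (0 to 1); they miss things now and then, are a little off and sometimes report something else, mostly with a low value. They report only what shows in the picture. A call takes as long as a camera call. They do not tell look-alikes from the thing itself.
- search_frame(camera, name): "at" ([x, y, z] in m, in world coordinates, good to about 4 mm: the middle of the surface that is visible of it).
The state is a dict: "time": time; "qpos": joint angles; "qvel": joint speeds; "joint_efforts": joint torques, N m; "tool_pos": TCP position; "tool_rot": TCP orientation; "contact_force": force on the tool from outside, world axes, zero at the start; "torque": the same for the moment, N m; "opening": finger opening in m; "grip_force": force on a finger pad.
Only numpy, scipy, OpenCV 4.12 (cv2) and the standard library are available. Lean on these libraries where they do the work, as an engineer would, in place of code of your own. Each camera call takes 0.05 s, during which the arm holds its last target. There are 200 camera calls.

## Working session

There is one attempt and no reset: what is moved stays moved. The work goes in short steps, Python scripts to look and compute and a tool call to move; the robot and the scene stay as the last step left them, time stands still between calls to the robot, and variables do not carry over. Pictures are saved under pics/ and viewed, at most 10 in all, crops included, and the job is handed in when it is done.

Besides the shell and the picture viewer there is one more tool, called after "Emit:" as name(argument=value, ...) on one line, values as JSON. step_arm: Moves the arm, as the interface text tells. Its arguments: {"type":"object","properties":{"commands":{"type":"array"},"fingers":{"type":"number"},"grip_force":{"type":"number"}},"required":["commands"]}

```bash
mkdir -p pics; ls
python3 - <<'E'
from cell import *
import cv2
for c in ["scene","side"]:
    im=read_camera(c); cv2.imwrite(f"pics/{c}0.png",im[:,:,::-1])
    k=get_calibration(c); print(c,k["camera_matrix"].round(1).tolist(),k["world_from_camera"].round(3).tolist())
    for n in ["module","station","guard_handle","guard_hinge","nest","bushings","filter","sensor","spanner"]:
        print(n,[(d["at"] if isinstance(d["at"],list) else list(d["at"]),round(d["confidence"],2)) for d in search_frame(c,n)][:3])
print(observe())
E
```

```text
pics
scene [[370.1, 0.0, 257.0], [0.0, 370.1, 193.8], [0.0, 0.0, 1.0]] [[0.879, -0.386, 0.281, 0.8], [0.477, 0.73, -0.49, -0.593], [-0.016, 0.565, 0.825, 1.087], [0.0, 0.0, 0.0, 1.0]]
module [([0.3662, -0.1929, 0.0345], 0.93), ([0.41, -0.336, 0.0315], 0.89), ([0.2507, -0.3511, 0.0357], 0.74)]
station [([0.6094, -0.0537, 0.14], 0.83), ([0.424, 0.2909, 0.0315], 0.15)]
guard_handle []
guard_hinge [([0.6038, -0.0319, 0.1391], 0.57)]
nest [([0.6067, -0.049, 0.137], 0.7)]
bushings [([0.2508, -0.3479, 0.0348], 0.89), ([0.4126, -0.339, 0.0331], 0.82), ([0.363, -0.198, 0.0322], 0.82)]
filter [([0.423, 0.2897, 0.034], 0.82)]
sensor [([0.6588, 0.3466, 0.044], 0.92)]
spanner []
side [[434.6, 0.0, 255.8], [0.0, 434.6, 192.5], [0.0, 0.0, 1.0]] [[-0.872, 0.267, -0.41, 0.03], [-0.49, -0.466, 0.737, 0.79], [0.006, 0.843, 0.537, 0.681], [0.0, 0.0, 0.0, 1.0]]
module [([0.4109, -0.3238, 0.0303], 0.62), ([0.5712, 0.0405, 0.1389], 0.62), ([0.3544, -0.1626, 0.0285], 0.58)]
station [([0.552, 0.0692, 0.1101], 0.92)]
guard_handle [([0.5718, 0.0452, 0.1385], 0.82)]
guard_hinge [([0.5714, 0.0392, 0.1366], 0.89)
[... 362 characters left out ...]
176, 0.0323], 0.37)]
{'time': 1.0, 'qpos': array([-1.34998311e+00,  3.41986908e-01,  1.52414491e+00, -2.27124669e-05,
        1.27540238e+00, -1.45973466e-01]), 'qvel': array([-0.00121625,  0.00091562,  0.00057297, -0.0007402 , -0.00014326,
       -0.00181542]), 'joint_efforts': array([ 2.99665960e-03, -4.31131411e+01, -2.44483298e+01,  7.21561862e-02,
        4.81821550e-02, -1.01413798e-05]), 'tool_pos': array([ 0.1883007 , -0.49006507,  0.2267316 ]), 'tool_rot': array([3.14153798e+00, 3.00002375e-05, 3.66793290e-01]), 'contact_force': array([ 0.57513481, -0.76792064,  0.6360108 ]), 'torque': array([-0.00953982,  0.04829587,  0.00834906]), 'grip_force': 0.0, 'opening': 0.09207539103260805}
```

View pics/scene0.png

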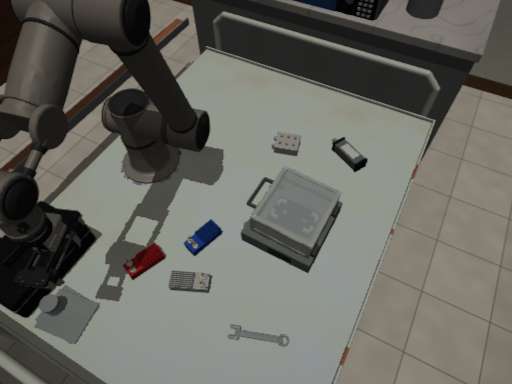

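View pics/side0.png

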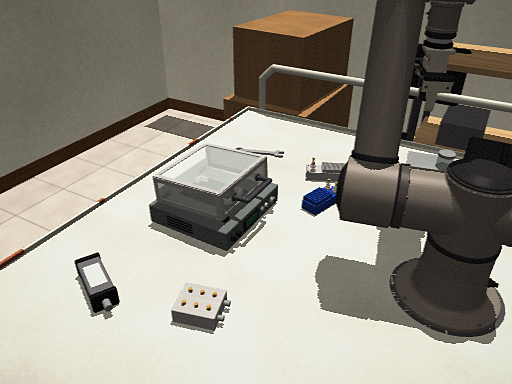

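Scene picture: three module look-alikes are red at (145,261), blue at (203,237) and grey aluminium at (190,281). The grey one fits the description, being bare aluminium with fins to the left and bushings to the right. The station is at (290,215) with its handle at (258,192), the filter at (287,143), the sensor at (350,153) and the spanner at (258,335). I'll confirm the module and measure the station in one enlarged crop.

Run:
```python
import cv2
im=cv2.imread("pics/scene0.png")[160:300,165:355]
cv2.imwrite("pics/crop0.png",cv2.resize(im,None,fx=4,fy=4,interpolation=cv2.INTER_CUBIC))
```

```text
(no output)
```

View pics/crop0.png

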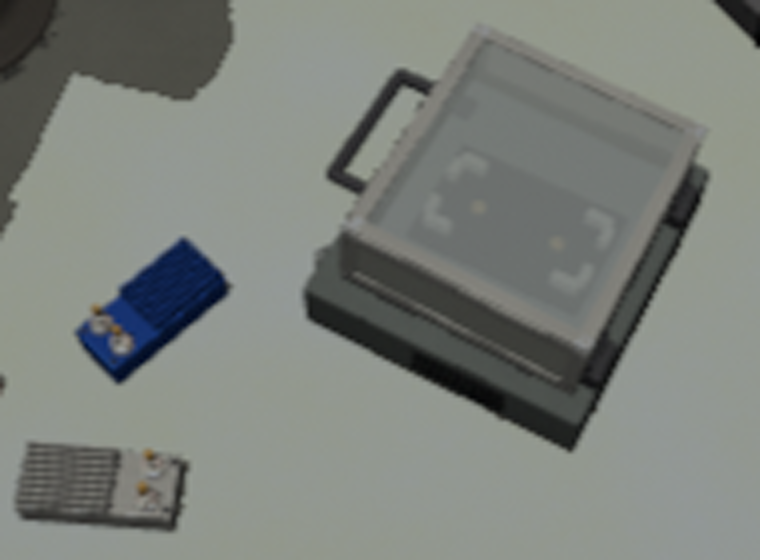

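The crop confirms the grey module at (190,281): bare aluminium, fins towards the robot, two white bushings away from it. The four white locators show through the guard at crop (467,165), (437,213), (600,228) and (572,275). The handle bar runs from (402,72) to (333,178).

```bash
cat > h.py <<'E'
import numpy as np
from cell import *
from scipy.spatial.transform import Rotation as R
def ray(c,uv,z,cal=None):
    k=cal or get_calibration(c);K=k["camera_matrix"];T=k["world_from_camera"]
    d=np.linalg.inv(K)@[uv[0],uv[1],1]; d=T[:3,:3]@(d*[1,-1,-1]); o=T[:3,3]
    return o+d*(z-o[2])/d[2]
def proj(c,P,cal=None):
    k=cal or get_calibration(c);K=k["camera_matrix"];T=k["world_from_camera"]
    p=(np.asarray(P)-T[:3,3])@T[:3,:3]*[1,-1,-1]; q=p@K.T; return q[...,:2]/q[...,2:]
def fit2(obs_px,model,c,x0,cal=None):
    from scipy.optimize import least_squares
    model=np.asarray(model);k=cal or get_calibration(c)
    def W(x):
        return model@R.from_euler('z',x[2]).as_matrix().T+[x[0],x[1],0]
    s=least_squares(lambda x:(proj(c,W(x),k)-obs_px).ravel(),x0,loss='soft_l1')
    return s.x,s.fun
E
python3 - <<'E'
from h import *
f=lambda p:(np.array(p)/4+[165-.4,160-.4])
# station: corner model in station frame
obs=f([(308,292),(306,318),(578,420),(572,448),(709,172)])
mod=[(-.12,-.13,.06),(-.12,-.13,0),(.12,-.13,.06),(.12,-.13,0),(.12,.13,.06)]
x,r=fit2(obs,mod,"scene",[.55,0,0]);print("station",x.round(4),(r).round(2).tolist())
L=[ray("scene",f(p),.078) for p in [(467,165),(437,213),(600,228),(572,275)]]
L=np.array(L);print(L.round(3).tolist(),"nest mean",L.mean(0)); d=L[2:].mean(0)-L[:2].mean(0);print("yaw",np.arctan2(d[1],d[0]))
H=np.array([ray("scene",f(p),.115) for p in [(402,72),(333,178)]]);print("handle@.115",H, np.linalg.norm(H[0]-H[1]))
# module
obs=f([(187,462),(175,528),(20,518),(28,443),(16,510),(116,522)])
mod=[(.059,.025,.028),(.059,-.025,0),(-.059,-.025,0),(-.059,.025,.04),(-.059,-.025,.04),(.012,-.025,.028)]
x,r=fit2(obs[:5],mod[:5],"scene",[.41,-.33,0]);print("module",x.round(4),r.round(2).tolist())
E
```

```text
station [ 0.5923 -0.0035 -0.0114] [-1.63, -1.89, -0.16, 0.42, 0.5, 0.32, 0.04, 1.18, 0.58, -2.07]
[[0.541, 0.019, 0.078], [0.54, -0.033, 0.078], [0.66, 0.014, 0.078], [0.658, -0.035, 0.078]] nest mean [ 0.59946672 -0.00875317  0.078     ]
yaw -0.02276339285045889
handle@.115 [[ 0.4625873   0.05309208  0.115     ]
 [ 0.46309596 -0.06353302  0.115     ]] 0.11662620373254985
module [ 0.4129 -0.3358  0.4112] [-0.73, -0.71, 0.78, 2.07, 1.05, 1.51, -0.12, -0.44, -0.78, -1.23]
```

Emit:
step_arm(commands=[{"translation":[0,0,-3],"roll":-0.119},{"translation":[0,0,-3],"roll":-0.119},{"translation":[0,0,-3],"roll":-0.119},{"translation":[0,0,-3],"roll":-0.119},{"translation":[0,0,-3],"roll":-0.119},{"translation":[0,0,-3],"roll":-0.119},{"translation":[0,0,-3],"roll":-0.119},{"translation":[0,0,-3],"roll":-0.119},{"translation":[0,0,-3],"roll":-0.119},{"translation":[0,0,-3],"roll":-0.119}], fingers=0.7, grip_force=30)

```text
time: 1.83
tool_pos: [0.1883, -0.4901, 0.2569]
tool_rot: [-3.142, 0.0, 1.563]
contact_force: [-0.3, -0.5, 0.1]
opening: 0.0641
grip_force: 0.0
```

Emit:
step_arm(commands=[{"translation":[34.8,17.4,0],"roll":0},{"translation":[34.8,17.4,0],"roll":0},{"translation":[34.8,17.4,0],"roll":0},{"translation":[34.8,17.4,0],"roll":0},{"translation":[34.8,17.4,0],"roll":0},{"translation":[34.8,17.4,0],"roll":0},{"translation":[34.8,17.4,0],"roll":0},{"translation":[34.8,17.4,0],"roll":0},{"translation":[34.8,17.4,0],"roll":0},{"translation":[34.8,17.4,0],"roll":0},{"translation":[34.8,17.4,0],"roll":0},{"translation":[34.8,17.4,0],"roll":0},{"translation":[34.8,17.4,0],"roll":0},{"translation":[34.8,17.4,0],"roll":0}])

```text
time: 3.0
tool_pos: [0.4392, -0.0044, 0.257]
tool_rot: [3.141, 0.0, 1.557]
contact_force: [0.8, -0.4, -0.1]
opening: 0.0644
grip_force: 0.0
```

Run:
```python
from h import *
import cv2
k=get_calibration("wrist"); im=read_camera("wrist"); cv2.imwrite("pics/w1.png",im[:,:,::-1])
print(k["camera_matrix"].round(1).tolist(),k["world_from_camera"].round(3).tolist())
for n in ["guard_handle","nest","guard_hinge"]: print(n,[(d["at"],round(d["confidence"],2)) for d in search_frame("wrist",n)][:2])
np.savez("w1.npz",**k); print(observe()["time"])
```

```text
[[269.0, 0.0, 249.3], [0.0, 269.0, 191.6], [0.0, 0.0, 1.0]] [[1.0, 0.013, 0.003, 0.441], [-0.014, 0.963, 0.27, 0.068], [0.001, -0.27, 0.963, 0.417], [0.0, 0.0, 0.0, 1.0]]
guard_handle [([0.5858, 0.0343, 0.138], 0.74)]
nest [([0.5767, 0.0326, 0.1385], 0.59)]
guard_hinge [([0.59, 0.0355, 0.144], 0.7)]
3.2
```

View pics/w1.png

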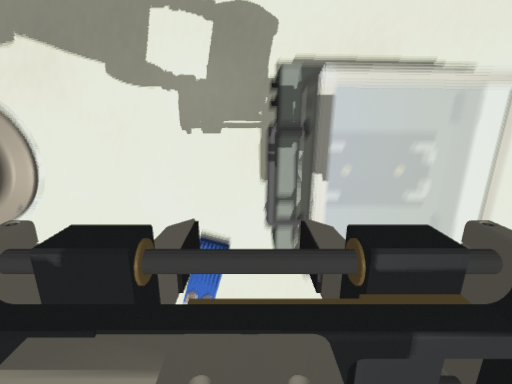

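The wrist view shows the station's front with its dark handle at about column 272, rows 125-225. The camera sits on the tool's +x side. Next I compare the predicted handle with that.

Run:
```python
from h import *
import cv2
k=dict(np.load("w1.npz"))
for th in (0,.05,.1,.15,.2):
    P=[[.699-.2433*np.cos(.165+th),y,.06+.2433*np.sin(.165+th)] for y in(.049,-.061)]
    print(th,np.round(P[0],3),"wrist",proj("wrist",P,k).round(0).tolist(),"scene",proj("scene",P).round(1).tolist())
print("scene obs",np.array([(402,72),(333,178)])/4+[164.6,159.6])
print("base front corners wrist",proj("wrist",[[.474,.125,.06],[.474,-.135,.06],[.474,.125,0]],k).round(0))
im=read_camera("wrist"); cv2.imwrite("pics/w2.png",cv2.resize(im[90:240,220:400,::-1],None,fx=4,fy=4,interpolation=cv2.INTER_CUBIC))
```

```text
0 [0.459 0.049 0.1  ] wrist [[265.0, 133.0], [265.0, 222.0]] scene [[263.6, 180.8], [247.3, 205.6]]
0.05 [0.461 0.049 0.112] wrist [[268.0, 133.0], [267.0, 226.0]] scene [[264.2, 178.9], [247.8, 203.8]]
0.1 [0.464 0.049 0.124] wrist [[271.0, 134.0], [270.0, 230.0]] scene [[265.0, 177.1], [248.5, 202.1]]
0.15 [0.468 0.049 0.135] wrist [[275.0, 135.0], [274.0, 234.0]] scene [[265.9, 175.3], [249.3, 200.5]]
0.2 [0.472 0.049 0.147] wrist [[281.0, 136.0], [279.0, 238.0]] scene [[267.1, 173.6], [250.3, 198.9]]
scene obs [[265.1  177.6 ]
 [247.85 204.1 ]]
base front corners wrist [[276.  67.]
 [273. 258.]
 [272.  74.]]
```

View pics/w2.png

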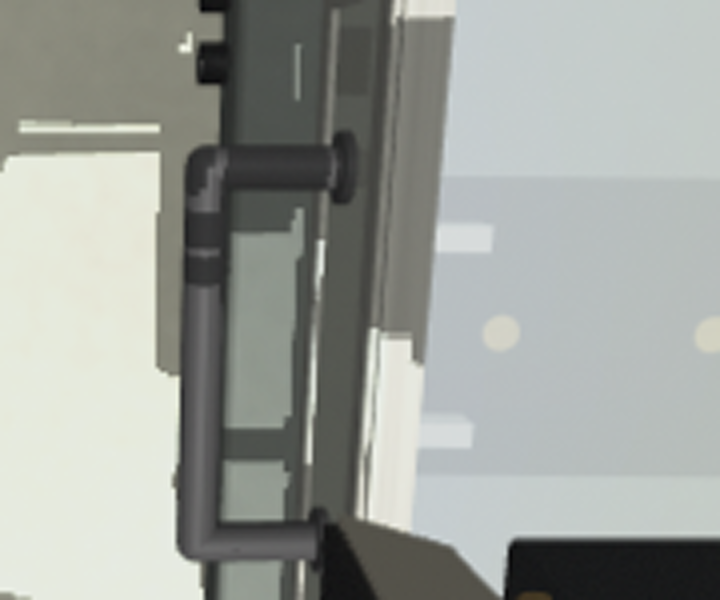

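Emit:
step_arm(commands=[{"translation":[0,23,0],"roll":0},{"translation":[0,0,15],"roll":0},{"translation":[0,0,25],"roll":0},{"translation":[0,0,25],"roll":0},{"translation":[0,0,25],"roll":0},{"translation":[0,0,15],"roll":0},{"translation":[0,0,15],"roll":0},{"translation":[0,0,15],"roll":0},{"translation":[0,0,15],"roll":0}], fingers=0.3)

```text
time: 4.0
tool_pos: [0.4613, -0.0085, 0.1062]
tool_rot: [3.141, 0.0, 1.554]
contact_force: [1.7, -1.0, -1.1]
opening: 0.0273
grip_force: 0.0
```

Emit:
step_arm(commands=[{"translation":[0,0,0],"roll":0},{"translation":[0,0,0],"roll":0},{"translation":[0,0,0],"roll":0},{"translation":[0,0,0],"roll":0}], fingers=0.0)

```text
time: 4.33
tool_pos: [0.4622, -0.0076, 0.1076]
tool_rot: [3.14, 0.001, 1.556]
contact_force: [-0.7, -4.0, -1.7]
opening: 0.0108
grip_force: 30.0
```

```bash
python3 -c "
import numpy as np
a=np.linspace(.245,1.13,19);x=-243.3*np.cos(a);z=243.3*np.sin(a)
print([f'[0, {dx:.1f}, {-dz:.1f}]' for dx,dz in zip(np.diff(x),np.diff(z))])"
```

```text
['[0, 3.2, -11.5]', '[0, 3.7, -11.4]', '[0, 4.3, -11.2]', '[0, 4.8, -10.9]', '[0, 5.4, -10.7]', '[0, 5.9, -10.4]', '[0, 6.4, -10.1]', '[0, 6.9, -9.8]', '[0, 7.4, -9.4]', '[0, 7.8, -9.1]', '[0, 8.3, -8.7]', '[0, 8.7, -8.2]', '[0, 9.1, -7.8]', '[0, 9.4, -7.4]', '[0, 9.8, -6.9]', '[0, 10.1, -6.4]', '[0, 10.4, -5.9]', '[0, 10.7, -5.4]']
```

Emit:
step_arm(commands=[{"translation":[0,3.2,-11.5],"roll":0},{"translation":[0,3.7,-11.4],"roll":0},{"translation":[0,4.3,-11.2],"roll":0},{"translation":[0,4.8,-10.9],"roll":0},{"translation":[0,5.4,-10.7],"roll":0},{"translation":[0,5.9,-10.4],"roll":0},{"translation":[0,6.4,-10.1],"roll":0},{"translation":[0,6.9,-9.8],"roll":0},{"translation":[0,7.4,-9.4],"roll":0}])

```text
time: 5.08
tool_pos: [0.505, -0.0083, 0.2018]
tool_rot: [-3.13, 0.002, 1.557]
contact_force: [-16.1, -5.6, 1.6]
opening: 0.0109
grip_force: 30.0
```

Emit:
step_arm(commands=[{"translation":[0,7.8,-9.1],"roll":0},{"translation":[0,8.3,-8.7],"roll":0},{"translation":[0,8.7,-8.2],"roll":0},{"translation":[0,9.1,-7.8],"roll":0},{"translation":[0,9.4,-7.4],"roll":0},{"translation":[0,9.8,-6.9],"roll":0}])

```text
time: 5.58
tool_pos: [0.5565, -0.0093, 0.2537]
tool_rot: [-3.129, 0.003, 1.557]
contact_force: [-29.0, -4.6, 26.7]
opening: 0.0109
grip_force: 30.0
```

Emit:
step_arm(commands=[{"translation":[0,-2,-3],"roll":0},{"translation":[0,9,-8],"roll":0}])

```text
time: 5.75
tool_pos: [0.5669, -0.0094, 0.2612]
tool_rot: [-3.136, 0.002, 1.556]
contact_force: [-1.6, -5.7, -10.7]
opening: 0.0106
grip_force: 30.0
```

Emit:
step_arm(commands=[{"translation":[0,9,-6],"roll":0},{"translation":[0,9,-6],"roll":0}])

```text
time: 5.92
tool_pos: [0.5862, -0.0098, 0.273]
tool_rot: [-3.137, 0.002, 1.556]
contact_force: [-1.0, -6.0, -11.6]
opening: 0.0111
grip_force: 30.0
```

Emit:
step_arm(commands=[{"translation":[0,8,-4],"roll":0},{"translation":[0,0,0],"roll":0}])

```text
time: 6.08
tool_pos: [0.5945, -0.01, 0.2775]
tool_rot: [-3.137, 0.002, 1.556]
contact_force: [-6.4, -5.0, 0.9]
opening: 0.011
grip_force: 30.0
```

Emit:
step_arm(commands=[{"translation":[0,7,-3],"roll":0},{"translation":[0,0,0],"roll":0}])

```text
time: 6.25
tool_pos: [0.5947, -0.01, 0.2776]
tool_rot: [-3.118, 0.002, 1.556]
contact_force: [-28.0, -5.8, -2.9]
opening: 0.011
grip_force: 30.0
```

Emit:
step_arm(commands=[{"translation":[0,-5,2],"roll":0},{"translation":[0,0,0],"roll":0},{"translation":[0,0,0],"roll":0},{"translation":[0,0,-10],"roll":0},{"translation":[0,0,-20],"roll":0},{"translation":[0,0,-30],"roll":0}], fingers=0.3)

```text
time: 6.75
tool_pos: [0.5973, -0.0083, 0.3378]
tool_rot: [-3.138, -0.001, 1.557]
contact_force: [0.9, 0.6, 0.4]
opening: 0.0274
grip_force: 0.0
```

Emit:
step_arm(commands=[{"translation":[-33,-21,0],"roll":0},{"translation":[-33,-21,0],"roll":0},{"translation":[-33,-21,0],"roll":0},{"translation":[-33,-21,0],"roll":0},{"translation":[-33,-21,0],"roll":0},{"translation":[-33,-21,0],"roll":0},{"translation":[-33,-21,0],"roll":0},{"translation":[-33,-21,0],"roll":0},{"translation":[-33,-21,0],"roll":0}], fingers=1.0)

```text
time: 7.5
tool_pos: [0.4038, -0.3045, 0.34]
tool_rot: [3.139, 0.002, 1.557]
contact_force: [-0.1, -1.2, 0.3]
opening: 0.0828
grip_force: 0.0
```

Emit:
step_arm(commands=[{"translation":[0,0,7],"roll":-0.125},{"translation":[0,0,7],"roll":-0.125},{"translation":[0,0,7],"roll":-0.125},{"translation":[0,0,7],"roll":-0.125},{"translation":[0,0,7],"roll":-0.125},{"translation":[0,0,7],"roll":-0.125},{"translation":[0,0,7],"roll":-0.125},{"translation":[0,0,7],"roll":-0.125},{"translation":[0,0,7],"roll":-0.125},{"translation":[0,0,7],"roll":-0.125},{"translation":[0,0,7],"roll":-0.125},{"translation":[0,0,7],"roll":-0.125},{"translation":[0,0,7],"roll":-0.125},{"translation":[0,0,7],"roll":-0.125},{"translation":[0,0,7],"roll":-0.125},{"translation":[0,0,7],"roll":-0.125}])

```text
time: 8.83
tool_pos: [0.4054, -0.3035, 0.2273]
tool_rot: [-3.139, 0.001, -2.72]
contact_force: [1.2, -0.7, 0.4]
opening: 0.0914
grip_force: 0.0
```

Run:
```python
from h import *
import cv2
k=get_calibration("wrist"); im=read_camera("wrist"); cv2.imwrite("pics/w3.png",im[:,:,::-1])
np.savez("w3.npz",**k)
for n in ["module","bushings"]: print(n,[(np.round(d["at"],3).tolist(),round(d["confidence"],2)) for d in search_frame("wrist",n)][:3])
o=observe();print(o["time"],o["tool_pos"],o["tool_rot"],o["qpos"].round(3))
read_im=read_camera("scene"); cv2.imwrite("pics/s3.png",read_im[:,:,::-1])
```

```text
module [([0.403, -0.334, 0.031], 0.7), ([0.249, -0.342, 0.035], 0.69), ([0.36, -0.195, 0.03], 0.61)]
bushings [([0.401, -0.333, 0.031], 0.97), ([0.362, -0.192, 0.029], 0.97), ([0.246, -0.345, 0.033], 0.79)]
8.9833 [ 0.4050879  -0.30316597  0.2270222 ] [-3.14067762e+00  4.42479129e-04 -2.72954562e+00] [-0.794  0.306  1.575  0.     1.259 -2.777]
```

View pics/w3.png

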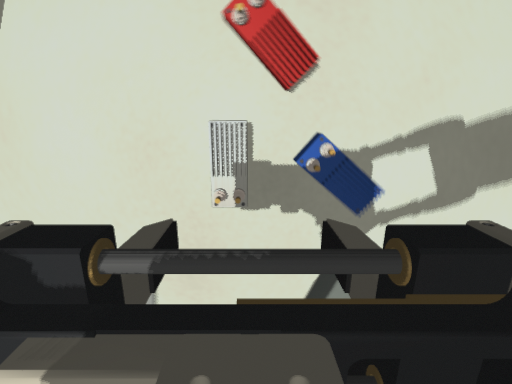

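The wrist view shows the grey module at (229,163), fins at the top (211-247,121) and bushings at the bottom (212-246,206). The red and blue look-alikes lie to its right.

Run:
```python
from h import *
k=dict(np.load("w3.npz"))
print(k["world_from_camera"].round(3).tolist())
mod=[(-.059,.025,.04),(-.059,-.025,.04),(.059,.025,.028),(.059,-.025,.028)]
for obs in ([(247,121),(211,121),(246,206),(212,206)],[(211,121),(247,121),(212,206),(246,206)]):
    x,r=fit2(np.array(obs),mod,"wrist",[.41,-.335,.4],k);print(x.round(4),r.round(1).tolist())
```

```text
[[-0.409, -0.878, -0.247, 0.34], [0.912, -0.395, -0.108, -0.333], [-0.003, -0.27, 0.963, 0.387], [0.0, 0.0, 0.0, 1.0]]
[ 0.4097 -0.3329  0.403 ] [1.4, -0.3, -2.7, -1.0, 0.9, 1.2, -0.6, 0.6]
[ 0.42   -0.3557  0.4273] [16.1, -0.7, -60.0, -0.5, 18.1, 0.9, -51.4, 1.0]
```

Emit:
step_arm(commands=[{"translation":[7.4,-30.6,0],"roll":0.005},{"translation":[0,0,15],"roll":0},{"translation":[0,0,27],"roll":0},{"translation":[0,0,27],"roll":0},{"translation":[0,0,27],"roll":0},{"translation":[0,0,27],"roll":0},{"translation":[0,0,27],"roll":0},{"translation":[0,0,27],"roll":0},{"translation":[0,0,20],"roll":0},{"translation":[0,0,12],"roll":0},{"translation":[0,0,9],"roll":0}])

```text
time: 9.95
tool_pos: [0.4105, -0.3341, 0.0075]
tool_rot: [3.141, -0.0, -2.735]
contact_force: [0.0, 0.0, 0.0]
opening: 0.0917
grip_force: 0.0
```

Emit:
step_arm(commands=[{"translation":[0,0,0],"roll":0},{"translation":[0,0,0],"roll":0},{"translation":[0,0,0],"roll":0},{"translation":[0,0,0],"roll":0}], fingers=0.0)

```text
time: 10.28
tool_pos: [0.4109, -0.3346, 0.0094]
tool_rot: [-3.139, 0.001, -2.732]
contact_force: [0.2, 0.2, 0.7]
opening: 0.0698
grip_force: 0.0
```

Emit:
step_arm(commands=[{"translation":[0,0,0],"roll":0},{"translation":[0,0,0],"roll":0},{"translation":[0,0,0],"roll":0}])

```text
time: 10.53
tool_pos: [0.4102, -0.3338, 0.0087]
tool_rot: [-3.141, 0.0, -2.732]
contact_force: [-0.4, 3.0, 5.3]
opening: 0.05
grip_force: 16.1
```

Emit:
step_arm(commands=[{"translation":[0,0,-5],"roll":0},{"translation":[0,0,-5],"roll":0.1},{"translation":[0,0,0],"roll":0.11},{"translation":[0,0,0],"roll":0.11},{"translation":[0,0,0],"roll":0.1},{"translation":[0,0,0],"roll":0},{"translation":[0,0,0],"roll":0}])

```text
time: 11.12
tool_pos: [0.4101, -0.3338, 0.0182]
tool_rot: [3.141, -0.0, 3.135]
contact_force: [-0.4, 0.7, -3.0]
opening: 0.0497
grip_force: 30.0
```

Emit:
step_arm(commands=[{"translation":[0,0,4],"roll":0.008},{"translation":[0,0,3],"roll":0},{"translation":[0,0,3],"roll":0},{"translation":[0,0,0],"roll":0}])

```text
time: 11.45
tool_pos: [0.4102, -0.3338, 0.0085]
tool_rot: [3.142, -0.0, 3.125]
contact_force: [-0.8, 1.8, 4.2]
opening: 0.0494
grip_force: 30.0
```

Emit:
step_arm(commands=[{"translation":[0,0,0],"roll":0},{"translation":[0,0,0],"roll":0},{"translation":[0,0,0],"roll":0},{"translation":[0,0,-10],"roll":0},{"translation":[0,0,-30],"roll":0},{"translation":[0,0,-41],"roll":0},{"translation":[0,0,-41],"roll":0},{"translation":[0,0,-41],"roll":0},{"translation":[0,0,-41],"roll":0},{"translation":[0,0,-41],"roll":0},{"translation":[0,0,-41],"roll":0},{"translation":[0,0,-41],"roll":0}], fingers=0.8)

```text
time: 12.45
tool_pos: [0.4096, -0.3332, 0.3384]
tool_rot: [-3.141, 0.001, 3.124]
contact_force: [0.6, -0.3, 0.4]
opening: 0.0738
grip_force: 0.0
```

Emit:
step_arm(commands=[{"translation":[-2,37,-9],"roll":0},{"translation":[-2,37,-9],"roll":0},{"translation":[-2,37,-9],"roll":0},{"translation":[-2,37,-9],"roll":0},{"translation":[-2,37,-9],"roll":0},{"translation":[-2,37,-9],"roll":0},{"translation":[-2,37,-9],"roll":0},{"translation":[-2,37,-9],"roll":0},{"translation":[-2,37,-9],"roll":0}])

```text
time: 13.2
tool_pos: [0.4333, 0.0006, 0.4175]
tool_rot: [-3.141, 0.001, 3.124]
contact_force: [0.6, 1.3, -0.3]
opening: 0.0735
grip_force: 0.0
```

Emit:
step_arm(commands=[{"translation":[-40,0,0],"roll":0},{"translation":[-40,0,0],"roll":0},{"translation":[-40,0,0],"roll":0},{"translation":[-40,0,0],"roll":0},{"translation":[-40,0,0],"roll":0},{"translation":[-40,0,0],"roll":0},{"translation":[-40,0,0],"roll":0},{"translation":[-30,0,0],"roll":0},{"translation":[-20,0,0],"roll":0},{"translation":[-20,0,0],"roll":0}])

```text
time: 14.03
tool_pos: [0.7383, -0.0072, 0.3968]
tool_rot: [3.139, -0.006, 3.124]
contact_force: [1.1, -0.5, -3.0]
opening: 0.0734
grip_force: 0.0
```

```bash
python3 -c "
from cell import *
o=observe();print(o['time'],o['tool_pos'],o['tool_rot'],o['qpos'].round(3))"
```

```text
14.0333 [ 0.73825347 -0.00720773  0.396806  ] [ 3.13936453 -0.00626676  3.12396675] [-1.140e-01  9.090e-01  4.600e-02  2.000e-03  2.192e+00 -1.666e+00]
```

Emit:
step_arm(commands=[{"translation":[-20,0,-20],"roll":0},{"translation":[-20,0,-20],"roll":0},{"translation":[-20,0,-20],"roll":0},{"translation":[-20,0,-20],"roll":0}])

```text
time: 14.37
tool_pos: [0.7397, -0.0078, 0.4398]
tool_rot: [-3.141, 0.09, 3.124]
contact_force: [-0.1, 0.0, 0.3]
opening: 0.0735
grip_force: 0.0
```

```bash
python3 -c "
from cell import *
o=observe();print(o['time'],o['tool_pos'],o['tool_rot'],o['qpos'].round(3))"
```

```text
14.3667 [ 0.73966738 -0.00779337  0.4397761 ] [-3.14146847  0.0895912   3.1239383 ] [-0.118  0.856  0.036  0.011  2.16  -1.665]
```

Emit:
step_arm(commands=[{"translation":[-29,0,-29],"roll":0},{"translation":[-29,0,-29],"roll":0},{"translation":[-29,0,-29],"roll":0},{"translation":[-29,0,-29],"roll":0}])

```text
time: 14.7
tool_pos: [0.7384, -0.0086, 0.4825]
tool_rot: [3.141, 0.183, 3.124]
contact_force: [-0.0, -0.2, 0.4]
opening: 0.0734
grip_force: 0.0
```

```bash
python3 -c "
from cell import *
o=observe();print(o['time'],o['tool_pos'],o['tool_rot'],o['qpos'].round(3))"
```

```text
14.7 [ 0.73836475 -0.00863073  0.48254516] [3.14067321 0.18318015 3.12377489] [-0.124  0.8    0.036  0.024  2.123 -1.663]
```

Emit:
step_arm(commands=[{"translation":[-29,0,-29],"roll":0},{"translation":[-29,0,-29],"roll":0},{"translation":[-29,0,-29],"roll":0},{"translation":[-29,0,-29],"roll":0},{"translation":[-29,0,-29],"roll":0},{"translation":[-29,0,-29],"roll":0},{"translation":[-29,0,-29],"roll":0},{"translation":[-29,0,-29],"roll":0},{"translation":[-29,0,-29],"roll":0}])

```text
time: 15.45
tool_pos: [0.7115, -0.0097, 0.597]
tool_rot: [3.139, 0.399, 3.123]
contact_force: [-0.1, 0.1, 0.8]
opening: 0.0733
grip_force: 0.0
```

Emit:
step_arm(commands=[{"translation":[20,0,0],"roll":0},{"translation":[30,0,0],"roll":0},{"translation":[40,0,0],"roll":0},{"translation":[40,0,0],"roll":0}])

```text
time: 15.78
tool_pos: [0.624, -0.0087, 0.5607]
tool_rot: [3.139, 0.398, 3.123]
contact_force: [0.6, 0.3, 1.3]
opening: 0.0735
grip_force: 0.0
```

```bash
python3 -c "
from cell import *
o=observe();print(o['time'],o['tool_pos'],o['tool_rot'],o['qpos'].round(3))"
```

```text
15.7833 [ 0.62398273 -0.0086782   0.56073917] [3.13892389 0.39788108 3.12326574] [-0.168  0.282  0.778  0.061  1.688 -1.702]
```

Run:
```python
from h import *
import cv2
k=get_calibration("wrist"); im=read_camera("wrist"); cv2.imwrite("pics/w4.png",im[:,:,::-1]); np.savez("w4.npz",**k)
print(proj("wrist",[[.6,-.008,.066],[.54,.02,.078],[.54,-.035,.078],[.66,.02,.078],[.41,-.334,.03]],k).round(0).tolist())
s=read_camera("scene"); cv2.imwrite("pics/s4.png",s[:,:,::-1])
d=read_camera("side"); cv2.imwrite("pics/d4.png",d[:,:,::-1])
for c in("scene","side","wrist"):
  for n in ("nest","module"): print(c,n,[(np.round(d["at"],3).tolist(),round(d["confidence"],2)) for d in search_frame(c,n)][:4])
P=[[.6,-.008,.066],[.41,-.334,.03]];print(proj("scene",P),proj("side",P))
a=s[150:300,165:355,::-1]; a=cv2.resize(a,(760,600),interpolation=cv2.INTER_CUBIC); cv2.imwrite("pics/s4c.png",a)
```

```text
[[249.0, 43.0], [264.0, 8.0], [234.0, 8.0], [263.0, 76.0], [56.0, -82.0]]
scene nest [([0.645, -0.052, 0.154], 0.64)]
scene module [([0.25, -0.348, 0.032], 0.69), ([0.412, -0.341, 0.03], 0.65), ([0.365, -0.198, 0.037], 0.6)]
side nest [([0.612, 0.042, 0.064], 0.56)]
side module [([0.241, -0.326, 0.029], 0.94), ([0.353, -0.167, 0.026], 0.91), ([0.405, -0.316, 0.028], 0.73)]
wrist nest [([0.603, -0.011, 0.201], 0.62)]
wrist module []
[[294.14101051 216.31638355]
 [189.2880228  279.59951364]] [[214.38558053 190.50551257]
 [325.92911238 167.72191497]]
```

View pics/s4c.png

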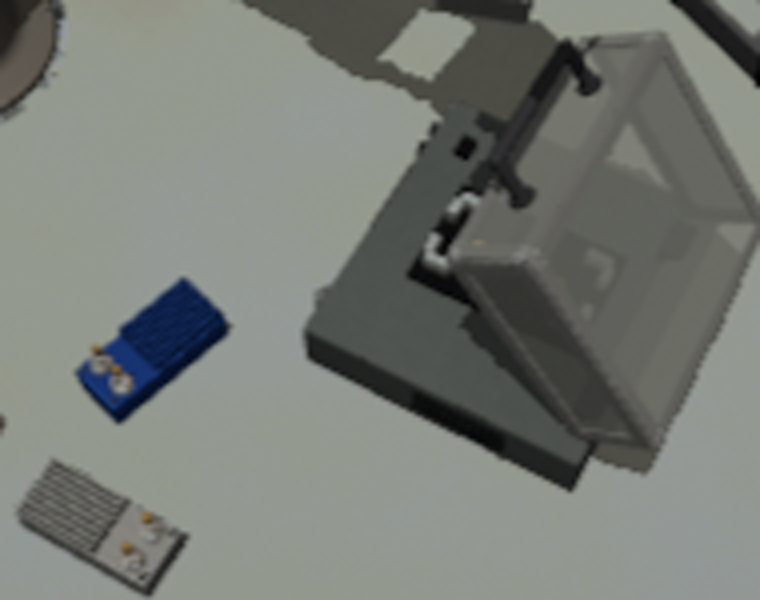

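The scene crop shows the guard up, with the module turned parallel to the station at (100,525). The visible station corners are deck front-right (305,332) and front-left (453,103), and bed front-right (408,271). I now fit the poses of both.

Run:
```python
from h import *
f=lambda p:(np.array(p)/4+[165-.4,150-.4])
obs=f([(304,332),(307,358),(572,490),(453,103),(408,271)])
mod=[(-.12,-.13,.06),(-.12,-.13,0),(.12,-.13,0),(-.12,.13,.06),(-.07,-.05,.066)]
x,r=fit2(obs,mod,"scene",[.595,0,0]);print("station",x.round(4),r.round(2).tolist())
obs=f([(188,535),(150,596),(55,459),(18,510)])
mod=[(.059,.025,.028),(.059,-.025,0.),(-.059,.025,.04),(-.059,-.025,.04)]
x,r=fit2(obs,mod,"scene",[.41,-.33,0]);print("module",x.round(4),r.round(2).tolist())
x0=np.array([.595,-.005,-.015])
for p in [(450,203),(428,250),(437,250),(462,203)]: print(ray("scene",f(p),.078).round(4))
for v in [((-.12,-.13,.06)),(-.12,.13,.06),(-.07,-.05,.066),(-.07,.05,.066)]:
    print(ray("scene",f({(-.12,-.13,.06):(304,332),(-.12,.13,.06):(453,103),(-.07,-.05,.066):(408,271),(-.07,.05,.066):(408,271)}[v]),v[2]).round(4))
```

```text
station [ 0.5935 -0.0039 -0.006 ] [-0.27, -1.38, -0.05, 0.92, 0.65, 0.89, 0.02, -1.99, -0.29, 0.1]
module [ 0.4139 -0.3353 -0.0165] [-0.33, -0.35, 1.02, 1.94, 0.12, -0.88, -0.6, 0.02]
[0.5275 0.014  0.078 ]
[ 0.5322 -0.0344  0.078 ]
[ 0.5385 -0.031   0.078 ]
[0.5361 0.0185 0.078 ]
[ 0.4759 -0.1371  0.06  ]
[0.4781 0.119  0.06  ]
[ 0.5239 -0.0527  0.066 ]
[ 0.5239 -0.0527  0.066 ]
```

Emit:
step_arm(commands=[{"translation":[24.5,0,28.8],"roll":0},{"translation":[24.5,0,28.8],"roll":0},{"translation":[24.5,0,28.8],"roll":0},{"translation":[24.5,0,28.8],"roll":0},{"translation":[24.5,0,28.8],"roll":0},{"translation":[24.5,0,28.8],"roll":0},{"translation":[24.5,0,28.8],"roll":0},{"translation":[24.5,0,28.8],"roll":0},{"translation":[24.5,0,28.8],"roll":0},{"translation":[24.5,0,28.8],"roll":0}])

```text
time: 17.07
tool_pos: [0.511, -0.006, 0.2004]
tool_rot: [3.139, 0.398, 3.124]
contact_force: [0.3, 0.5, -0.7]
opening: 0.0735
grip_force: 0.0
```

Emit:
step_arm(commands=[{"translation":[-6.3,0,28],"roll":0},{"translation":[-6.3,0,28],"roll":0},{"translation":[-6.3,0,28],"roll":0},{"translation":[0,0,0],"roll":0},{"translation":[0,0,0],"roll":0},{"translation":[0,0,0],"roll":0}])

```text
time: 17.57
tool_pos: [0.5606, -0.0065, 0.1317]
tool_rot: [3.139, 0.397, 3.124]
contact_force: [-0.1, -0.2, 1.1]
opening: 0.0735
grip_force: 0.0
```

Run:
```python
from h import *
import cv2
o=observe();print(o['time'],o['tool_pos'],o['tool_rot'])
k=get_calibration("wrist"); im=read_camera("wrist"); np.savez("w5.npz",**k)
P=np.array([[.537,.022,.078],[.537,-.034,.078],[.525,.045,.066],[.525,-.055,.066],[.66,0,.066]]);p=proj("wrist",P,k);print(p.round(0).tolist())
cv2.imwrite("pics/w5.png",cv2.resize(im[60:240,140:360,::-1],None,fx=3.3,fy=3.3,interpolation=cv2.INTER_CUBIC))
```

```text
17.5667 [ 0.56059129 -0.00652766  0.1316792 ] [3.13900359 0.39709538 3.12367106]
[[288.0, 156.0], [212.0, 157.0], [318.0, 133.0], [184.0, 135.0], [257.0, 251.0]]
```

View pics/w5.png

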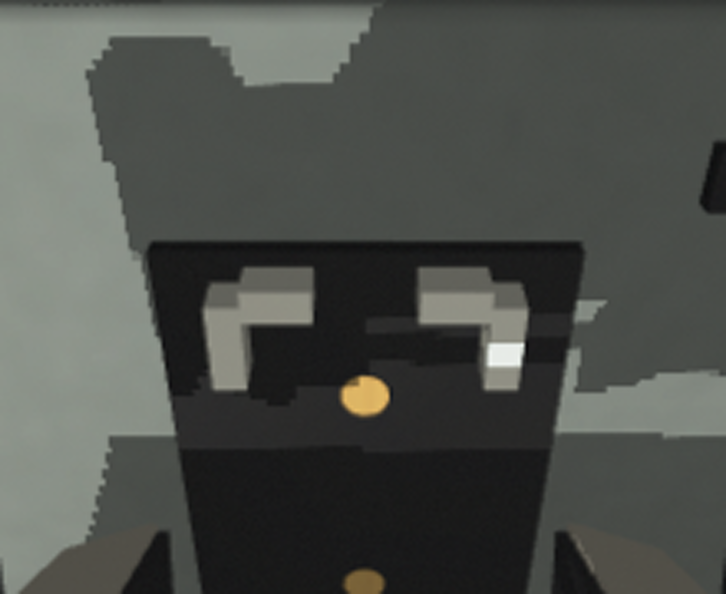

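The wrist close-up shows the bed's front edge at crop row 250 (corners 151 and 582), the front locators' inner edge at row 325, side inner edges at about 240 and 490, and brass screws on the centre line at (365,396) and (364,582).

Run:
```python
from h import *
k=dict(np.load("w5.npz"))
g=lambda n,u,v,z:print(n,ray("wrist",(140+(u+.5)/3.3-.5,60+(v+.5)/3.3-.5),z,k).round(4))
g("bedR",151,250,.066);g("bedL",582,250,.066);g("screw1",365,396,.067);g("screw2",364,582,.067)
g("inA",270,325,.078);g("inB",460,325,.078);g("sideA",240,350,.078);g("sideB",490,350,.078);g("outA",203,310,.078);g("outB",527,310,.078)
g("endA",230,390,.078);g("endB",500,390,.078)
```

```text
bedR [ 0.5251 -0.0543  0.066 ]
bedL [0.5268 0.044  0.066 ]
screw1 [ 0.5662 -0.0061  0.067 ]
screw2 [ 0.6358 -0.0074  0.067 ]
inA [ 0.5381 -0.0272  0.078 ]
inB [0.5389 0.0157 0.078 ]
sideA [ 0.5447 -0.0347  0.078 ]
sideB [0.5457 0.023  0.078 ]
outA [ 0.534  -0.0419  0.078 ]
outB [0.5353 0.0305 0.078 ]
endA [ 0.556  -0.0382  0.078 ]
endB [0.5571 0.0262 0.078 ]
```

Emit:
step_arm(commands=[{"translation":[13,0,-31],"roll":0},{"translation":[13,0,-31],"roll":0},{"translation":[13,0,-31],"roll":0},{"translation":[13,0,-31],"roll":0},{"translation":[13,0,-31],"roll":0},{"translation":[7,-36.4,0],"roll":0},{"translation":[7,-36.4,0],"roll":0},{"translation":[7,-36.4,0],"roll":0},{"translation":[7,-36.4,0],"roll":0},{"translation":[7,-36.4,0],"roll":0},{"translation":[7,-36.4,0],"roll":0},{"translation":[7,-36.4,0],"roll":0},{"translation":[7,-36.4,0],"roll":0},{"translation":[7,-36.4,0],"roll":0}])

```text
time: 18.78
tool_pos: [0.3755, -0.3332, 0.2257]
tool_rot: [-3.141, 0.399, 3.124]
contact_force: [0.3, -0.2, -0.2]
opening: 0.0735
grip_force: 0.0
```

Emit:
step_arm(commands=[{"translation":[13,0,29],"roll":0},{"translation":[13,0,29],"roll":0},{"translation":[13,0,29],"roll":0},{"translation":[13,0,29],"roll":0},{"translation":[13,0,20],"roll":0},{"translation":[0,0,0],"roll":0},{"translation":[0,0,0],"roll":0}])

```text
time: 19.37
tool_pos: [0.3759, -0.3305, 0.0811]
tool_rot: [3.138, 0.38, 3.118]
contact_force: [-0.2, -0.1, -0.2]
opening: 0.0738
grip_force: 0.0
```

Run:
```python
from h import *
import cv2
o=observe();print(o['time'],o['tool_pos'],o['tool_rot'],o['qpos'].round(2))
k=get_calibration("wrist"); im=read_camera("wrist"); np.savez("w6.npz",**k)
P=np.array([[.352,-.309,.04],[.352,-.359,.04]]);p=proj("wrist",P,k);print(p.round(0).tolist())
cv2.imwrite("pics/w6.png",cv2.resize(im[60:240,140:360,::-1],None,fx=3.3,fy=3.3,interpolation=cv2.INTER_CUBIC))
```

```text
19.3667 [ 0.37586507 -0.33045293  0.0811241 ] [3.13808095 0.38037304 3.11754562] [-1.09  0.39  2.02  0.59  0.63 -3.1 ]
[[279.0, 165.0], [209.0, 167.0]]
```

View pics/w6.png

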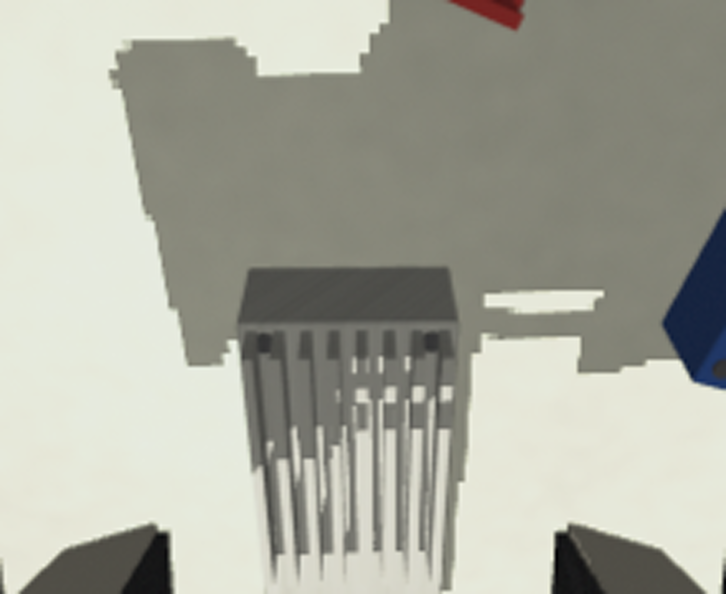

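The close-up shows the module's fin end: bottom edge at row 268 (columns 248-450) and top edge at row 322 (columns 238-459). It sits almost square to the tool.

Run:
```python
from h import *
k=dict(np.load("w6.npz"))
g=lambda n,u,v,z:print(n,ray("wrist",(140+(u+.5)/3.3-.5,60+(v+.5)/3.3-.5),z,k).round(4))
g("botA",248,268,0);g("botB",450,267,0)
for z in(.028,.04): g("topA",238,322,z);g("topB",459,322,z)
o=observe();m=R.from_euler('xyz',o["tool_rot"]).as_matrix();print(m.round(3).tolist())
```

```text
botA [ 0.352  -0.3587  0.    ]
botB [ 0.3529 -0.308   0.    ]
topA [ 0.3513 -0.3581  0.028 ]
topB [ 0.3525 -0.3083  0.028 ]
topA [ 0.3444 -0.356   0.04  ]
topB [ 0.3455 -0.3097  0.04  ]
[[-0.928, 0.023, 0.372], [0.022, 1.0, -0.007], [-0.372, 0.002, -0.928]]
```

Emit:
step_arm(commands=[{"translation":[1,-3,15],"roll":0},{"translation":[1,0,15],"roll":0},{"translation":[1,0,15],"roll":0},{"translation":[1,0,15],"roll":0}])

```text
time: 19.75
tool_pos: [0.4029, -0.3353, 0.0335]
tool_rot: [3.139, 0.36, 3.11]
contact_force: [0.0, -0.2, 0.7]
opening: 0.0738
grip_force: 0.0
```

```bash
python3 -c "
from cell import *
o=observe();print(o['time'],o['tool_pos'],o['tool_rot'],o['qpos'].round(3))"
```

```text
19.75 [ 0.40286933 -0.33525194  0.03349254] [3.13912178 0.36031762 3.10953058] [-1.026  0.511  1.996  0.637  0.523 -3.105]
```

Emit:
step_arm(commands=[{"translation":[6,1,10],"roll":0},{"translation":[6,0,10],"roll":0},{"translation":[0,0,0],"roll":0}])

```text
time: 20.0
tool_pos: [0.4028, -0.333, 0.0141]
tool_rot: [3.133, 0.342, 3.103]
contact_force: [0.5, 0.4, -0.4]
opening: 0.0737
grip_force: 0.0
```

```bash
python3 -c "
from cell import *
o=observe();print(o['time'],o['tool_pos'],o['tool_rot'],o['qpos'].round(3))"
```

```text
20.0 [ 0.40283476 -0.33297875  0.01410726] [3.13279182 0.34166215 3.10289107] [-1.014  0.55   1.999  0.643  0.49  -3.105]
```

Emit:
step_arm(commands=[{"translation":[5,-1,2],"roll":0},{"translation":[5,0,2],"roll":0},{"translation":[0,0,0],"roll":0}])

```text
time: 20.25
tool_pos: [0.3971, -0.3343, 0.0105]
tool_rot: [3.132, 0.333, 3.099]
contact_force: [0.4, -0.0, -1.2]
opening: 0.0733
grip_force: 0.0
```

```bash
python3 -c "
from cell import *
o=observe();print(o['time'],o['tool_pos'],o['tool_rot'],o['qpos'].round(3))"
```

```text
20.25 [ 0.3971012  -0.33432698  0.01046397] [3.1320354  0.33338126 3.09907993] [-1.022  0.554  2.003  0.636  0.485 -3.105]
```

Emit:
step_arm(commands=[{"translation":[0,0,0],"roll":0},{"translation":[0,0,0],"roll":0},{"translation":[0,0,0],"roll":0},{"translation":[0,0,0],"roll":0},{"translation":[0,0,0],"roll":0},{"translation":[0,0,0],"roll":0}], fingers=0.0, grip_force=45)

```text
time: 20.75
tool_pos: [0.3976, -0.334, 0.0103]
tool_rot: [3.132, 0.334, 3.1]
contact_force: [-1.3, 0.8, 2.7]
opening: 0.0494
grip_force: 44.8
```

```bash
python3 -c "
from cell import *
o=observe();print(o['time'],o['tool_pos'],o['tool_rot'],o['opening'],o['grip_force'],o['contact_force'])"
```

```text
20.75 [ 0.39761421 -0.33400862  0.01031344] [3.13169612 0.33354095 3.09966973] 0.04935387185979673 44.81793165206909 [-1.2585312   0.76789339  2.65729268]
```

Emit:
step_arm(commands=[{"translation":[-3.3,0,-9.5],"roll":0},{"translation":[-9.8,0,-28.4],"roll":0},{"translation":[-9.8,0,-28.4],"roll":0},{"translation":[-9.8,0,-28.4],"roll":0},{"translation":[-9.8,0,-28.4],"roll":0},{"translation":[-9.8,0,-28.4],"roll":0}])

```text
time: 21.25
tool_pos: [0.3967, -0.3348, 0.1712]
tool_rot: [3.13, 0.332, 3.099]
contact_force: [1.1, -0.5, -3.3]
opening: 0.0498
grip_force: 44.8
```

Run:
```python
from h import *
o=observe();print(o['time'],o['tool_pos'],o['tool_rot'],o['qpos'].round(3),o['opening'])
m=R.from_euler('xyz',o["tool_rot"]).as_matrix();print(m.round(3).tolist())
t=m.T@(np.array([.48,-.006,.16])-o["tool_pos"])*1e3;print(t)
```

```text
21.25 [ 0.39669356 -0.33484922  0.17123114] [3.13046567 0.33171571 3.09915701] [-1.023  0.277  1.844  0.369  0.876 -2.771] 0.049804088387386786
[[-0.945, 0.039, 0.326], [0.04, 0.999, -0.003], [-0.326, 0.011, -0.945]]
[-61.84627097 331.69751237  36.87421916]
```

Emit:
step_arm(commands=[{"translation":[-6.2,33.2,3.7],"roll":0},{"translation":[-6.2,33.2,3.7],"roll":0},{"translation":[-6.2,33.2,3.7],"roll":0},{"translation":[-6.2,33.2,3.7],"roll":0},{"translation":[-6.2,33.2,3.7],"roll":0},{"translation":[-6.2,33.2,3.7],"roll":0},{"translation":[-6.2,33.2,3.7],"roll":0},{"translation":[-6.2,33.2,3.7],"roll":0},{"translation":[-6.2,33.2,3.7],"roll":0},{"translation":[-6.2,33.2,3.7],"roll":-0.02},{"translation":[0,0,0],"roll":0}])

```text
time: 22.17
tool_pos: [0.4804, -0.001, 0.1581]
tool_rot: [3.137, 0.331, 3.127]
contact_force: [-0.1, -0.6, -3.5]
opening: 0.0492
grip_force: 44.8
```

Run:
```python
from h import *
import cv2
o=observe();print(o['time'],o['tool_pos'],o['tool_rot'],o['qpos'].round(3),o['opening'])
m=R.from_euler('xyz',o["tool_rot"]).as_matrix();print(m.round(3).tolist(),"module yaw",-m[0,1])
# module in tool from grasp
m0=R.from_euler('xyz',[3.1317,.3335,3.0997]).as_matrix();yaw0=np.arctan2(-m0[0,1],m0[1,1])
rel=m0.T@(np.array([.4112,-.3344,0])-[.3976,-.334,.0103]); Rm=m@m0.T@R.from_euler('z',yaw0).as_matrix()
np.savez("rel.npz",rel=rel,M0=m0.T@R.from_euler('z',yaw0).as_matrix())
print("module now",o["tool_pos"]+m@rel,"z axis",Rm[:,2].round(4),"yaw",np.arctan2(Rm[1,0],Rm[0,0]))
k=get_calibration("wrist"); im=read_camera("wrist"); np.savez("w7.npz",**k); cv2.imwrite("pics/w7.png",im[:,:,::-1])
tgt=np.array([.6005,-.0067,.082]); print("to hover", m.T@(tgt-(o["tool_pos"]+m@rel))*1e3)
```

```text
22.1667 [ 0.48040713 -0.00098821  0.1580898 ] [3.13707279 0.33141752 3.12691251] [-0.207  0.18   2.024  0.115  0.616 -1.847] 0.049220772594222
[[-0.945, 0.013, 0.325], [0.014, 1.0, -0.0], [-0.325, 0.004, -0.946]] module yaw -0.013208940966512282
module now [ 0.49399061 -0.00109392  0.14776082] z axis [0.0022 0.005  1.    ] yaw -0.013200494218158016
to hover [-79.38283094  -4.4797211   96.842464  ]
```

Emit:
step_arm(commands=[{"translation":[-9.9,-0.6,12.1],"roll":0.004},{"translation":[-9.9,-0.6,12.1],"roll":0},{"translation":[-9.9,-0.6,12.1],"roll":0},{"translation":[-9.9,-0.6,12.1],"roll":0},{"translation":[-9.9,-0.6,12.1],"roll":0},{"translation":[-9.9,-0.6,12.1],"roll":0}])

```text
time: 22.72
tool_pos: [0.5606, -0.0128, 0.1086]
tool_rot: [3.137, 0.332, 3.115]
contact_force: [0.5, 0.5, -2.2]
opening: 0.0494
grip_force: 44.8
```

Emit:
step_arm(commands=[{"translation":[-9.9,-0.6,12.1],"roll":0},{"translation":[-9.9,-0.6,12.1],"roll":0},{"translation":[0,0,0],"roll":0},{"translation":[0,0,0],"roll":0}])

```text
time: 23.05
tool_pos: [0.5865, -0.0143, 0.0921]
tool_rot: [3.137, 0.331, 3.115]
contact_force: [0.8, -0.5, -3.6]
opening: 0.0497
grip_force: 44.8
```

```bash
cat > st.py <<'E'
from h import *
o=observe();m=R.from_euler('xyz',o["tool_rot"]).as_matrix();q=np.load("rel.npz");p=o["tool_pos"]+m@q["rel"];Rm=m@q["M0"]
print(o['time'],o['tool_pos'].round(4),o['tool_rot'].round(4),o['contact_force'].round(1),o['opening'])
print("module",p.round(4),"zaxis",Rm[:2,2].round(4),"yaw",np.arctan2(Rm[1,0],Rm[0,0]).round(4))
for z in(.070,.066):print("to",z,(m.T@(np.array([.6005,-.0067,z])-p)*1e3).round(1))
E
cat > st2.py <<'E'
from st import *
import cv2
k=get_calibration("wrist"); im=read_camera("wrist"); np.savez("w8.npz",**k)
cv2.imwrite("pics/w8.png",cv2.resize(im[60:240,140:360,::-1],None,fx=3.3,fy=3.3,interpolation=cv2.INTER_CUBIC))
E
python3 st2.py
```

```text
23.05 [ 0.5865 -0.0143  0.0921] [3.1368 0.3306 3.1151] [ 0.8 -0.5 -3.6] 0.04965103817312878
module [ 0.6    -0.0146  0.0818] zaxis [0.003  0.0047] yaw -0.0249
to 0.07 [ 3.6  7.8 11.3]
to 0.066 [ 4.9  7.8 15.1]
```

View pics/w8.png

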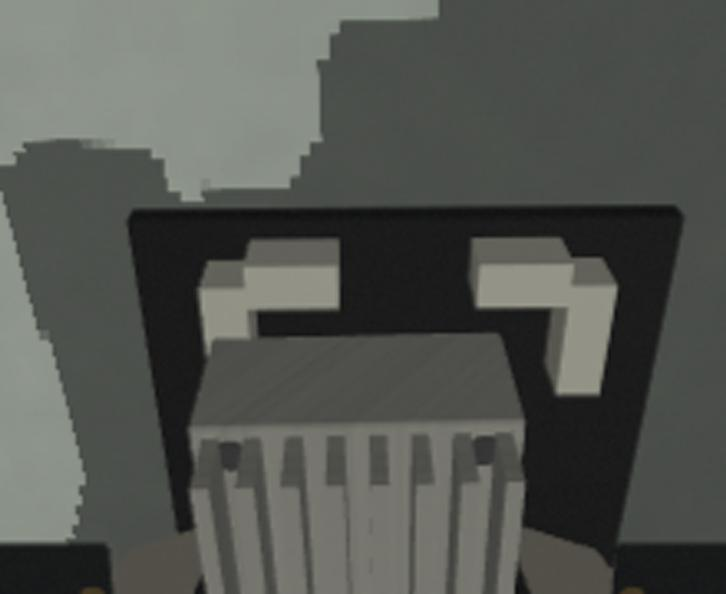

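The view shows the module hovering just behind the front locators, about 8 mm too far to image left (world -y). Its lower fin-end edge runs from (212,341) to (500,334).

Run:
```python
from h import *
k=dict(np.load("w8.npz"))
g=lambda n,u,v,z:print(n,ray("wrist",(140+(u+.5)/3.3-.5,60+(v+.5)/3.3-.5),z,k).round(4))
g("bedR",130,214,.066);g("bedL",682,212,.066)
g("inA",300,309,.078);g("inB",510,306,.078);g("outA",198,287,.078);g("outB",617,287,.078)
g("modA",212,341,.082);g("modB",500,334,.082);g("modTA",190,426,.110);g("modTB",523,424,.110)
```

```text
bedR [ 0.524  -0.0546  0.066 ]
bedL [0.5262 0.0443 0.066 ]
inA [ 0.5377 -0.0244  0.078 ]
inB [0.5381 0.0126 0.078 ]
outA [ 0.533  -0.0418  0.078 ]
outB [0.5349 0.031  0.078 ]
modA [ 0.5415 -0.0398  0.082 ]
modB [0.5414 0.0106 0.082 ]
modTA [ 0.5406 -0.0392  0.11  ]
modTB [0.5416 0.0103 0.11  ]
```

Emit:
step_arm(commands=[{"translation":[0,4.4,0],"roll":-0.005},{"translation":[0,4.4,0],"roll":0},{"translation":[0,0,0],"roll":0},{"translation":[0,0,0],"roll":0}])

```text
time: 23.43
tool_pos: [0.5873, -0.0042, 0.0938]
tool_rot: [3.139, 0.334, 3.122]
contact_force: [-0.5, 0.3, -3.0]
opening: 0.0496
grip_force: 44.8
```

```bash
python3 st2.py
python3 - <<'E'
from h import *
import cv2
# side-camera / scene pictures kept for numeric checks
im=cv2.imread("pics/w8.png"); g=cv2.cvtColor(im,cv2.COLOR_BGR2GRAY).astype(float)
# bed edges on row 235 and module edges on row 390: strong horizontal gradients
for r in (300,390):
    d=np.abs(np.diff(cv2.GaussianBlur(g,(5,5),0)[r-3:r+4].mean(0))); i=[j for j in range(2,len(d)-2) if d[j]>4 and d[j]==d[j-2:j+3].max()]; print(r,i)
E
```

```text
23.4333 [ 0.5873 -0.0042  0.0938] [3.139  0.334  3.1225] [-0.5  0.3 -3. ] 0.049554350932085656
module [ 0.6009 -0.0044  0.0835] zaxis [-0.0004  0.0069] yaw -0.0183
to 0.07 [ 4.8 -2.4 12.7]
to 0.066 [ 6.1 -2.4 16.4]
300 [35, 89, 144, 283, 418, 510, 556, 612]
390 [65, 107, 158, 517, 544, 596]
```

Emit:
step_arm(commands=[{"translation":[1.6,-0.8,4.2],"roll":0},{"translation":[1.6,-0.8,4.2],"roll":0},{"translation":[1.4,0,3.8],"roll":0},{"translation":[0,0,0],"roll":0}])

```text
time: 23.82
tool_pos: [0.5863, -0.0062, 0.0789]
tool_rot: [3.139, 0.331, 3.121]
contact_force: [-0.6, -0.2, -2.4]
opening: 0.05
grip_force: 44.8
```

```bash
python3 st.py
```

```text
23.8167 [ 0.5863 -0.0062  0.0789] [3.1386 0.3312 3.1213] [-0.6 -0.2 -2.4] 0.05000977129454306
module [ 0.5998 -0.0064  0.0686] zaxis [0.0024 0.0064] yaw -0.0193
to 0.07 [-1.1 -0.2 -1.1]
to 0.066 [ 0.2 -0.2  2.7]
```

No contact yet at 68.6 mm, which is inside the locators. Next I lower gently to the floor.

Emit:
step_arm(commands=[{"translation":[0.2,0,1.2],"roll":0},{"translation":[0.3,0,1.2],"roll":0},{"translation":[0,0,0],"roll":0}])

```text
time: 24.07
tool_pos: [0.5874, -0.0062, 0.0776]
tool_rot: [3.139, 0.333, 3.122]
contact_force: [0.8, -0.2, -3.0]
opening: 0.0497
grip_force: 44.8
```

```bash
python3 st.py
```

```text
24.0667 [ 0.5874 -0.0062  0.0776] [3.1389 0.3332 3.1217] [ 0.8 -0.2 -3. ] 0.04970264077306213
module [ 0.601  -0.0065  0.0673] zaxis [0.0004 0.0068] yaw -0.0191
to 0.07 [-0.4 -0.2 -2.7]
to 0.066 [ 0.9 -0.3  1.1]
```

Emit:
step_arm(commands=[{"translation":[0.6,0,1.2],"roll":0},{"translation":[0.3,0,0.8],"roll":0},{"translation":[0,0,0],"roll":0}])

```text
time: 24.32
tool_pos: [0.5874, -0.0062, 0.0764]
tool_rot: [3.139, 0.335, 3.122]
contact_force: [-2.2, 0.4, 2.7]
opening: 0.0496
grip_force: 44.8
```

```bash
python3 st.py
```

```text
24.3167 [ 0.5874 -0.0062  0.0764] [3.139  0.3347 3.1217] [-2.2  0.4  2.7] 0.04955276169437208
module [ 0.6011 -0.0064  0.0662] zaxis [-0.001  0.007] yaw -0.019
to 0.07 [-0.7 -0.3 -3.8]
to 0.066 [ 0.6 -0.3 -0. ]
```

Emit:
step_arm(commands=[{"translation":[0,0,0],"roll":0},{"translation":[0,0,0],"roll":0},{"translation":[0,0,0],"roll":0},{"translation":[0,0,0],"roll":0},{"translation":[0,0,0],"roll":0},{"translation":[0,0,0],"roll":0}], fingers=0.68)

```text
time: 24.82
tool_pos: [0.5873, -0.0062, 0.0757]
tool_rot: [3.139, 0.334, 3.122]
contact_force: [-0.4, 0.2, -0.4]
opening: 0.0627
grip_force: 0.0
```

```bash
python3 st2.py
python3 - <<'E'
from h import *
import cv2
im=cv2.imread("pics/w8.png"); g=cv2.GaussianBlur(cv2.cvtColor(im,cv2.COLOR_BGR2GRAY).astype(float),(5,5),0)
def e(v,t=4): d=np.diff(v); return [(j,int(round(d[j]))) for j in range(3,len(d)-3) if abs(d[j])>t and abs(d[j])==np.abs(d[j-3:j+4]).max()]
for r in (300,330,360,400,430): print("row",r,e(g[r-2:r+3].mean(0),3))
for c in (230,260,300,360,430,470): print("col",c,e(g[:,c-2:c+3].mean(1),3))
E
```

```text
24.8167 [ 0.5873 -0.0062  0.0757] [3.1389 0.3337 3.1217] [-0.4  0.2 -0.4] 0.06267733450084677
module [ 0.6009 -0.0064  0.0654] zaxis [-0.      0.0068] yaw -0.019
to 0.07 [-1.1 -0.3 -4.5]
to 0.066 [ 0.2 -0.3 -0.7]
row 300 [(65, -10), (144, 11), (290, -11), (434, 10), (579, -11), (658, 8)]
row 330 [(72, -12), (131, 15), (182, 3), (288, -16), (435, 14), (593, -22), (651, 8)]
row 360 [(78, -13), (136, 19), (187, -12), (201, -9), (207, 9), (506, -9), (521, 9), (537, 11), (587, -21), (645, 9)]
row 400 [(9, -17), (86, -9), (143, 19), (192, -10), (533, 10), (580, -21), (636, 8)]
row 430 [(18, -12), (93, -9), (147, 19), (186, -8), (523, -5), (528, 10), (576, -26), (630, 8)]
col 230 [(217, -15), (237, -10), (273, 19), (306, 10), (352, -13), (428, 6), (444, -12), (473, 10)]
col 260 [(204, -8), (214, -7), (237, -10), (273, 19), (306, 10), (352, -13), (427, 6)]
col 300 [(78, -13), (237, -10), (339, 13), (426, 6), (438, -5)]
col 360 [(35, -13), (237, -10), (338, 9), (425, 6)]
col 430 [(237, -10), (336, 13), (423, 5), (487, 6)]
col 470 [(237, -10), (273, 14), (306, 10), (351, -11), (422, 6), (435, -3), (441, -10), (486, 6)]
```

Emit:
step_arm(commands=[{"translation":[0,0,-8],"roll":0},{"translation":[0,0,-15],"roll":0},{"translation":[0,0,-30],"roll":0},{"translation":[0,0,-30],"roll":0},{"translation":[0,0,-30],"roll":0},{"translation":[3,0,-35],"roll":0},{"translation":[3,0,-35],"roll":0},{"translation":[3,0,-35],"roll":0},{"translation":[3,0,-35],"roll":0},{"translation":[3,0,-35],"roll":0},{"translation":[3,0,-35],"roll":0},{"translation":[3,0,-35],"roll":0}])

```text
time: 25.87
tool_pos: [0.4485, -0.0042, 0.4093]
tool_rot: [3.139, 0.334, 3.122]
contact_force: [2.1, -0.3, -0.6]
opening: 0.0623
grip_force: 0.0
```

Emit:
step_arm(commands=[{"translation":[0,0,0],"roll":0.121},{"translation":[0,0,0],"roll":0.121},{"translation":[0,0,0],"roll":0.121},{"translation":[0,0,0],"roll":0.121},{"translation":[0,0,0],"roll":0.121},{"translation":[0,0,0],"roll":0.121},{"translation":[0,0,0],"roll":0.121},{"translation":[0,0,0],"roll":0.121},{"translation":[0,0,0],"roll":0.121},{"translation":[0,0,0],"roll":0.121},{"translation":[0,0,0],"roll":0.121},{"translation":[0,0,0],"roll":0.121},{"translation":[0,0,0],"roll":0.119},{"translation":[0,0,0],"roll":0}], fingers=0.4)

```text
time: 27.03
tool_pos: [0.4497, -0.0044, 0.4075]
tool_rot: [2.808, -0.004, 1.547]
contact_force: [0.0, -0.3, 0.6]
opening: 0.0368
grip_force: 0.0
```

```bash
cat > go.py <<'E'
from h import *
import sys
o=observe();m=R.from_euler('xyz',o["tool_rot"]).as_matrix()
print(o['time'],o['tool_pos'].round(4),o['contact_force'].round(1),o['opening'].round(4),o['qpos'].round(2));print(m.round(3).tolist())
p=o["tool_pos"]
for a in sys.argv[1:]:
    t=np.array(eval(a));print((m.T@(t-p)*1e3).round(1));p=t
E
python3 go.py "[.5755,-.0065,.334]" "[.5984,-.0065,.268]"
python3 - <<'E'
from h import *
for c in("scene","side"):
    read_camera(c)
    print(c,[(np.round(d["at"],3).tolist(),round(d["confidence"],2)) for d in search_frame(c,"module")],[(np.round(d["at"],3).tolist(),round(d["confidence"],2)) for d in search_frame(c,"bushings")][:4])
E
```

```text
scene [([0.251, -0.35, 0.035], 0.9), ([0.365, -0.198, 0.036], 0.61), ([0.543, -0.014, 0.103], 0.5)] [([0.364, -0.197, 0.033], 0.8), ([0.251, -0.346, 0.037], 0.69), ([0.543, -0.012, 0.103], 0.5)]
side [([0.353, -0.167, 0.024], 0.83), ([0.586, 0.009, 0.094], 0.8), ([0.24, -0.324, 0.03], 0.75)] [([0.586, 0.014, 0.089], 0.93), ([0.24, -0.32, 0.032], 0.85), ([0.356, -0.166, 0.031], 0.57)]Traceback (most recent call last):
  File "go.py", line 4, in <module>
    print(o['time'],o['tool_pos'].round(4),o['contact_force'].round(1),o['opening'].round(4),o['qpos'].round(2));print(m.round(3).tolist())
                                                                       ^^^^^^^^^^^^^^^^^^
AttributeError: 'float' object has no attribute 'round'
```

```bash
sed -i "s/o\['opening'\].round(4)/o['opening']/" go.py
python3 go.py "[.5755,-.0065,.334]" "[.5984,-.0065,.268]"
```

```text
27.3333 [ 0.4501 -0.0044  0.4072] [0.8 0.1 0.1] 0.0366048807878121 [-0.23 -0.09  1.59  0.07  1.32 -0.22]
[[0.017, 0.945, 0.327], [1.0, -0.017, -0.004], [0.002, 0.327, -0.945]]
[ -0.   94.6 110.2]
[ 0.3  0.  69.9]
```

Emit:
step_arm(commands=[{"translation":[0,23.7,27.5],"roll":0},{"translation":[0,23.7,27.5],"roll":0},{"translation":[0,23.7,27.5],"roll":0},{"translation":[0,23.7,27.5],"roll":0},{"translation":[0,0,15],"roll":0},{"translation":[0,0,15],"roll":0},{"translation":[0,0,10],"roll":0}])

```text
time: 27.92
tool_pos: [0.5889, -0.0067, 0.294]
tool_rot: [2.811, -0.003, 1.553]
contact_force: [0.1, -0.7, 0.0]
opening: 0.037
grip_force: 0.0
```

Emit:
step_arm(commands=[{"translation":[0,0,10],"roll":0},{"translation":[0,0,10],"roll":0},{"translation":[0,0,9],"roll":0},{"translation":[0,0,0],"roll":0}])

```text
time: 28.25
tool_pos: [0.5979, -0.0069, 0.2673]
tool_rot: [2.81, -0.003, 1.552]
contact_force: [-0.8, -0.8, -0.5]
opening: 0.0369
grip_force: 0.0
```

```bash
python3 go.py "[.5984,-.0065,.268]"
```

```text
28.25 [ 0.5979 -0.0069  0.2673] [-0.8 -0.8 -0.5] 0.036902706529671224 [-0.17  0.27  1.56  0.06  0.98 -0.17]
[[0.019, 0.945, 0.325], [1.0, -0.019, -0.004], [0.003, 0.325, -0.946]]
[ 0.4  0.7 -0.5]
```

Now grip the bar and compute the closing arc.

Emit:
step_arm(commands=[{"translation":[0,0,0],"roll":0},{"translation":[0,0,0],"roll":0},{"translation":[0,0,0],"roll":0},{"translation":[0,0,0],"roll":0},{"translation":[0,0,0],"roll":0}], fingers=0.0, grip_force=20)

```text
time: 28.67
tool_pos: [0.5981, -0.0069, 0.2696]
tool_rot: [2.808, -0.002, 1.552]
contact_force: [-3.4, -0.1, 2.4]
opening: 0.0111
grip_force: 20.0
```

```bash
python3 go.py
python3 - <<'E'
import numpy as np
a=np.linspace(1.125,.165,25);x=-243.3*np.cos(a);z=243.3*np.sin(a)
for dx,dz in zip(np.diff(x),np.diff(z)): print(f'[0, {.945*dx+.325*dz:.1f}, {.325*dx-.946*dz:.1f}]',end=' ')
E
```

```text
28.6667 [ 0.5981 -0.0069  0.2696] [-3.4 -0.1  2.4] 0.011100814341530785 [-0.17  0.26  1.56  0.06  0.99 -0.17]
[[0.019, 0.945, 0.328], [1.0, -0.019, -0.004], [0.002, 0.328, -0.945]]
[0, -9.6, 1.3] [0, -9.6, 1.7] [0, -9.5, 2.1] [0, -9.4, 2.5] [0, -9.3, 2.8] [0, -9.2, 3.2] [0, -9.1, 3.6] [0, -8.9, 3.9] [0, -8.7, 4.3] [0, -8.6, 4.6] [0, -8.4, 5.0] [0, -8.2, 5.3] [0, -7.9, 5.6] [0, -7.7, 5.9] [0, -7.5, 6.2] [0, -7.2, 6.5] [0, -7.0, 6.8] [0, -6.7, 7.1] [0, -6.4, 7.3] [0, -6.1, 7.6] [0, -5.8, 7.8] [0, -5.5, 8.1] [0, -5.1, 8.3] [0, -4.8, 8.5]
```

Emit:
step_arm(commands=[{"translation":[0,-9.6,1.3],"roll":0},{"translation":[0,-9.6,1.7],"roll":0},{"translation":[0,-9.5,2.1],"roll":0},{"translation":[0,-9.4,2.5],"roll":0},{"translation":[0,-9.3,2.8],"roll":0},{"translation":[0,-9.2,3.2],"roll":0}])

```text
time: 29.17
tool_pos: [0.5508, -0.006, 0.2396]
tool_rot: [2.802, -0.002, 1.551]
contact_force: [5.7, 0.8, 1.9]
opening: 0.0113
grip_force: 20.0
```

Emit:
step_arm(commands=[{"translation":[0,-9.1,3.6],"roll":0},{"translation":[0,-8.9,3.9],"roll":0},{"translation":[0,-8.7,4.3],"roll":0},{"translation":[0,-8.6,4.6],"roll":0},{"translation":[0,-8.4,5.0],"roll":0}])

```text
time: 29.58
tool_pos: [0.5163, -0.0052, 0.2046]
tool_rot: [2.803, -0.002, 1.551]
contact_force: [3.2, 0.4, 1.9]
opening: 0.0109
grip_force: 20.0
```

```bash
python3 go.py
```

```text
29.5833 [ 0.5163 -0.0052  0.2046] [3.2 0.4 1.9] 0.01094163080423855 [-0.2   0.18  1.88  0.09  0.76 -0.23]
[[0.019, 0.943, 0.332], [1.0, -0.019, -0.004], [0.002, 0.332, -0.943]]
```

Forces are low, so I continue the arc.

Emit:
step_arm(commands=[{"translation":[0,-8.2,5.3],"roll":0},{"translation":[0,-7.9,5.6],"roll":0},{"translation":[0,-7.7,5.9],"roll":0},{"translation":[0,-7.5,6.2],"roll":0},{"translation":[0,-7.2,6.5],"roll":0},{"translation":[0,-7.0,6.8],"roll":0}])

```text
time: 30.08
tool_pos: [0.485, -0.0046, 0.1549]
tool_rot: [2.804, -0.002, 1.551]
contact_force: [1.5, 0.9, 2.4]
opening: 0.0115
grip_force: 20.0
```

Emit:
step_arm(commands=[{"translation":[0,-6.7,7.1],"roll":0},{"translation":[0,-6.4,7.3],"roll":0},{"translation":[0,-6.1,7.6],"roll":0},{"translation":[0,-4,5],"roll":0}])

```text
time: 30.42
tool_pos: [0.4719, -0.0043, 0.1213]
tool_rot: [2.805, -0.002, 1.551]
contact_force: [2.0, 1.4, 2.4]
opening: 0.0111
grip_force: 20.0
```

```bash
python3 go.py
```

```text
30.4167 [ 0.4719 -0.0043  0.1213] [2.  1.4 2.4] 0.011101869107851318 [-0.22  0.23  2.1   0.14  0.49 -0.31]
[[0.02, 0.944, 0.331], [1.0, -0.019, -0.005], [0.002, 0.331, -0.944]]
```

Emit:
step_arm(commands=[{"translation":[0,-4.5,6.5],"roll":0},{"translation":[0,-4.5,6.5],"roll":0},{"translation":[0,-3.5,6],"roll":0}])

```text
time: 30.67
tool_pos: [0.4662, -0.0041, 0.0991]
tool_rot: [2.805, -0.002, 1.551]
contact_force: [2.4, 1.8, 2.2]
opening: 0.0117
grip_force: 20.0
```

Emit:
step_arm(commands=[{"translation":[0,-1.8,3],"roll":0},{"translation":[0,-1.8,3],"roll":0},{"translation":[0,0,0],"roll":0}])

```text
time: 30.92
tool_pos: [0.4644, -0.004, 0.0917]
tool_rot: [2.807, -0.002, 1.551]
contact_force: [8.0, 0.9, -6.6]
opening: 0.0111
grip_force: 20.0
```

```bash
python3 go.py
```

```text
30.9167 [ 0.4644 -0.004   0.0917] [ 8.   0.9 -6.6] 0.011085258898916471 [-0.22  0.28  2.15  0.18  0.39 -0.36]
[[0.019, 0.944, 0.328], [1.0, -0.019, -0.004], [0.002, 0.328, -0.945]]
```

Emit:
step_arm(commands=[{"translation":[0,0.2,2.8],"roll":0},{"translation":[0,-0.2,2.8],"roll":0},{"translation":[0,0,0],"roll":0}])

```text
time: 31.17
tool_pos: [0.4642, -0.0038, 0.0862]
tool_rot: [2.811, -0.003, 1.552]
contact_force: [-5.6, -2.8, 7.8]
opening: 0.0114
grip_force: 20.0
```

```bash
python3 go.py
```

```text
31.1667 [ 0.4642 -0.0038  0.0862] [-5.6 -2.8  7.8] 0.011435093302383067 [-0.22  0.29  2.15  0.18  0.38 -0.36]
[[0.019, 0.946, 0.325], [1.0, -0.019, -0.003], [0.003, 0.325, -0.946]]
```

Emit:
step_arm(commands=[{"translation":[0,-0.7,2],"roll":0},{"translation":[0,-0.7,2],"roll":0},{"translation":[0,0,0],"roll":0}])

```text
time: 31.42
tool_pos: [0.4652, -0.0037, 0.0834]
tool_rot: [2.807, -0.003, 1.552]
contact_force: [-8.8, -0.2, 20.9]
opening: 0.0114
grip_force: 20.0
```

```bash
python3 go.py
```

```text
31.4167 [ 0.4652 -0.0037  0.0834] [-8.8 -0.2 20.9] 0.011395947817022313 [-0.22  0.3   2.16  0.19  0.37 -0.37]
[[0.019, 0.945, 0.328], [1.0, -0.019, -0.004], [0.003, 0.328, -0.945]]
```

Emit:
step_arm(commands=[{"translation":[0,0,0],"roll":0},{"translation":[0,0,0],"roll":0},{"translation":[0,0,0],"roll":0},{"translation":[0,0,-8],"roll":0},{"translation":[0,0,-15],"roll":0},{"translation":[0,0,-15],"roll":0},{"translation":[0,0,-10],"roll":0}], fingers=0.33)

```text
time: 32.0
tool_pos: [0.4494, -0.0036, 0.1287]
tool_rot: [2.809, -0.003, 1.552]
contact_force: [-0.1, 1.0, -0.1]
opening: 0.03
grip_force: 0.0
```

Emit:
step_arm(commands=[{"translation":[0,0,0],"roll":0},{"translation":[0,0,0],"roll":0},{"translation":[0,0,0],"roll":0},{"translation":[0,0,0],"roll":0},{"translation":[0,0,0],"roll":0}], fingers=0.0)

```text
time: 32.42
tool_pos: [0.4497, -0.0036, 0.1271]
tool_rot: [2.809, -0.003, 1.552]
contact_force: [0.2, 0.8, -0.2]
opening: 0.002
grip_force: 0.0
```

```bash
python3 go.py "[.4600,-.004,.115]" "[.4594,-.004,.107]"
python3 - <<'E'
from h import *
for c in("scene","side"):
    read_camera(c); print(c,[(n,[(np.round(d["at"],3).tolist(),round(d["confidence"],2)) for d in search_frame(c,n)][:4]) for n in("guard_handle","module")])
E
```

```text
32.4167 [ 0.4497 -0.0036  0.1271] [ 0.2  0.8 -0.2] 0.0020205810590868075 [-0.23  0.18  2.14  0.15  0.5  -0.33]
[[0.019, 0.945, 0.326], [1.0, -0.019, -0.004], [0.003, 0.326, -0.945]]
[-0.2  5.8 14.8]
[-0.  -3.2  7.4]
scene [('guard_handle', [([0.598, -0.03, 0.134], 0.89)]), ('module', [([0.366, -0.197, 0.036], 0.84), ([0.251, -0.352, 0.034], 0.64)])]
side [('guard_handle', [([0.576, 0.052, 0.136], 0.82)]), ('module', [([0.242, -0.325, 0.029], 0.7), ([0.352, -0.167, 0.024], 0.69)])]
```

Emit:
step_arm(commands=[{"translation":[0,5.8,14],"roll":0},{"translation":[0,0,0],"roll":0},{"translation":[0,-1.5,4],"roll":0},{"translation":[0,-1,3],"roll":0},{"translation":[0,0,0],"roll":0}])

```text
time: 33.13
tool_pos: [0.4592, -0.0037, 0.1084]
tool_rot: [2.81, -0.003, 1.552]
contact_force: [0.4, -0.7, 0.1]
opening: 0.0008
grip_force: 0.0
```

```bash
python3 go.py
```

```text
33.1333 [ 0.4592 -0.0037  0.1084] [ 0.4 -0.7  0.1] 0.0008443014114399444 [-0.22  0.24  2.14  0.16  0.44 -0.34]
[[0.019, 0.945, 0.326], [1.0, -0.019, -0.004], [0.003, 0.326, -0.945]]
```

Emit:
step_arm(commands=[{"translation":[0,-0.7,2],"roll":0},{"translation":[0,-0.7,2],"roll":0},{"translation":[0,-0.7,2],"roll":0}])

```text
time: 33.38
tool_pos: [0.4605, -0.0038, 0.1055]
tool_rot: [2.804, -0.002, 1.552]
contact_force: [-34.7, 0.5, 71.3]
opening: 0.0004
grip_force: 39.2
```

```bash
python3 go.py
```

```text
33.3833 [ 0.4605 -0.0038  0.1055] [-34.7   0.5  71.3] 0.0003994194435648831 [-0.22  0.24  2.15  0.17  0.43 -0.35]
[[0.018, 0.943, 0.331], [1.0, -0.018, -0.004], [0.002, 0.332, -0.943]]
```

The bar top is hard against its stop at 105.5 mm, which is the shut height. Back off and retreat.

Emit:
step_arm(commands=[{"translation":[0,0,-6],"roll":0},{"translation":[0,0,-20],"roll":0},{"translation":[0,0,-35],"roll":0},{"translation":[0,0,-35],"roll":0},{"translation":[0,0,-35],"roll":0},{"translation":[0,0,0],"roll":0},{"translation":[0,0,0],"roll":0},{"translation":[0,0,0],"roll":0}])

```text
time: 34.05
tool_pos: [0.4167, -0.0033, 0.226]
tool_rot: [2.808, -0.003, 1.552]
contact_force: [-0.0, 0.9, -0.8]
opening: 0.0003
grip_force: 0.0
```

```bash
python3 go.py; python3 -c "
from cell import *
print(hand_in())"
```

```text
34.05 [ 0.4167 -0.0033  0.226 ] [-0.   0.9 -0.8] 0.00032798548314692333 [-0.25 -0.04  2.05  0.11  0.81 -0.3 ]
[[0.019, 0.945, 0.327], [1.0, -0.019, -0.004], [0.003, 0.327, -0.945]]
the job is handed in; nothing more can be done
None
```

I lifted the guard to its stop, set the module flat between the locators with its bushings towards the hinge, pressed the guard fully shut and handed the job in at about 34 s of the 72 s; the hand-in returned no verdict.

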